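Feed the board rack through the sprung drop gate

TASK

Slide the board rack along the chute, through the sprung drop gate, until it is fully home against the end stop: keep the gate open by holding its long black pedal bar down with one fingertip while the other finger pushes the rack along from behind. Only push the rack, without lifting or tipping it. Then take the hand away so that the gate springs up shut behind the rack, and leave the things standing round the chute where they are.

Things in the scene. Friction and masses are not known exactly. Their poses are not given: they have to be found in the camera images.
- chute: Fixed infeed chute, 182 x 290 mm. Origin at bench level under the lane's middle at the gate; x across the lane (away from the robot if unturned), y along it in the pushing direction, z up; yaw varies. Grey deck, top at z = 40 mm, y = -165 to 106. Lane 56 mm wide between walls 6 mm thick, 14 mm above the deck. Deck and walls have a slot for the gate at y = -10 to 10 mm.
- stop_face (a point): Point on the deck (z = 40 mm of the chute), mid-lane, at the foot of the dark end stop's face: y = 98 mm of the chute. The stop's top is 28 mm above the deck. With the rack home against it, the rack's origin is at y = 58 mm of the chute, and its rear 10 mm past the gate bar.
- carrier: The board rack: grey, four small upright circuit boards, two skids; 52 (x) x 80 (y, along the lane) x 35 mm high, 0.18 to 0.35 kg, loose. Origin: centre of its underside, axes as the chute's. It stands on the deck in the lane before the gate (chute y below 0). Push its flat rear end wall, at y = -40 mm, 7 to 35 mm above the underside; front at y = 40 mm.
- gate (a joint): Drop gate: steel bar 16 mm wide across the lane (y = -8 to 8 mm of the chute), hinged at chute x = 85, z = 32 mm along the lane's direction; the pedal is its other end. 0 = closed: slants 8 to 19 mm above the deck and stops the rack, which cannot push it open. 0.22 rad = fully open, 5 mm below the deck; the rack clears it above 0.18. A spring shuts it once let go.
- pedal (a point): The gate's black pedal bar, 30 (x) x 220 (y, along the lane) x 12 mm, beside the lane on the robot's side, chute y = -175 to 45 mm. The point is the middle of its top face. Fully pressed the top is level, at chute x = -58, z = 48 mm (8 mm above the deck); let go it is 31 mm higher and slants by 0.22 rad. Takes 2 to 5 N anywhere along it; a finger can slide along it while pressing.
- jar: Bystander: clear jar with red lid, 44 mm wide, 50 mm high, behind the chute; origin under its centre.
- loupe: Bystander: black loupe, 41 mm wide, 34 mm high, behind the chute; origin under its centre.
- module: Bystander: blue relay module, 32 x 48 x 30 mm, in front of the chute, on the robot's side; origin under its centre.
- spool: Bystander: solder spool, 55 mm wide, 45 mm high, in front of the chute, on the robot's side; origin under its centre.

How it is judged (in metres and radians):
On the way:
1. The rack is halfway through the gate while a finger holds the pedal down and the gate open (value of joint gate above 0.15 rad and contact force between the fingers and gate above 0.3 N and y of carrier in the frame of chute between -0.035 and 0.035 m), for 0.2 s.
At the end, for the whole second after the job is handed in: The rack stands flat in the lane, past the gate and within 6 mm of the end stop, at rest; the gate has sprung shut behind it (below 0.03 rad) (y of carrier in the frame of chute between 0.052 and 0.062 m and x of carrier in the frame of chute between -0.006 and 0.006 m and z of carrier in the frame of chute below 0.044 m and angle between carrier's own z axis and vertical below 0.06 rad and value of joint gate below 0.03 rad and linear speed of carrier below 0.01 m/s); the robot touches nothing.
It fails at once if the rack is lifted (10 mm) or tipped (z of carrier in the frame of chute above 0.05 m or angle between carrier's own z axis and vertical above 0.2 rad).
It fails at once if a bystander is moved by more than 20 mm (distance of any of jar, loupe, module, spool from where it was at the start of the episode above 0.02 m).
It also fails if it takes over 35 s, if anything falls off the work surface, if the arm or the gripper's body presses on something with over 40 N, if the wrist force passes 120 N, or if a joint passes its speed limit or range.

ROBOT

A 6-joint arm with a two-finger parallel gripper is mounted at the origin on a cart in front of the work surface, level with it; the furniture and walls round the work are solid. World frame = base frame: x ahead of the robot, y to its left, z up, the work surface at z = 0. Lengths are in mm, angles in rad, forces in N, time in s.
With the tool pointing down it reaches from about 350 to 875 mm from the base axis. Payload 4.2 kg.
Tool frame: the origin (TCP) lies midway between the tips of the shut fingers; the grasp point (between the pads) lies 19 mm behind it; z points along the fingers, y is the direction in which the jaws open and shut (so a half turn about z gives the same grasp; the last joint's range is limited). The gripper opens to 85 mm and grips with 20 to 120 N. Pads are 22 mm wide; open, the fingers measure 114 mm over their backs; the gripper's body (76 mm by 85 mm) begins 54 mm behind the grasp point. The pads swing forward as they close: fully open they stand 13 mm farther back than shut.
Start: joints at [1.468, 0.385, 0.008, 0, -1.194, -0.259], TCP at [221.191, 584.529, 231.312] pointing down, gripper open.
Joint ranges: [-3.14, 3.14], [-1.21, 2.06], [-1.07, 1.41], [-3.16, 2.05], [-2.99, -0.16], [-3.1, 3.1]. Speed limits (rad/s): [2.79, 2.79, 3.14, 3.14, 3.14, 3.14].

INTERFACE

Orientations are given as a unit quaternion [x, y, z, w].
In Python, from bench import arm gives the robot as it stands.
- The arm moves only by the tool servo_tool, never from a script. Its argument "rows" is a list of rows, each an object of numbers: "fingers": the finger opening in cm, from 0 to 8.54; "x", "y", "z": the shift along the tool's x, y, z in cm; "turn": the turn about the tool's z in degrees. A call has 1 to 10 rows; each row shifts and turns the commanded pose from where the row before left it, along the tool's axes as they then stand; what a row does not reach is not made up. A row lasts 1/12 s, in which the tool goes at most 41.7 mm and 7.16 degrees, less where a joint would pass 70% of its speed; a pose out of reach is approached as far as the arm can. A call is refused whole if a number of a shift passes 4.17 or a number of a turn 7.16, either way. A call with a gripper value outside its range is refused whole. The fingers move at their own pace and stop on an object; the grip force is fixed at half the most. Time passes only in rows, so rows that do not move let the fingers close. It gives the time, the measured TCP pose, the force and the opening at its end, in the units of the state.
- arm.read_state(): the state, without advancing time (a new reading comes with each control period).
- arm.get_image(name): name is "scene" or "top" or "wrist"; returns (picture, depth): 480x640x3 uint8, red, green, blue; 480x640 float32, mm along the optical axis (not along the pixel's ray), 0 where there is no reading.
- arm.camera_model(name): a dict with "fx", "fy", "cx", "cy" (pixels), "pose" (4x4, takes a point from camera to world coordinates). Camera axes: x right, y down, z forward; pixel columns grow to the right and rows downward; lengths in mm; the calibration is good to about 2 mm. A picture is of the moment at which its call begins: read the wrist's pose just before it. camera_model takes no time and is no camera call; for the wrist camera it gives the pose at the moment of the call.
- arm.job_done(): hands the job in, once; it reports no verdict.
The state is a dict: "clock": time; "joints": joint angles; "joint_vel": joint speeds; "joint_efforts": joint torques, N m; "position": TCP position; "ee_rot": TCP orientation; "contact_force": force on the tool from outside, world axes, zero at the start; "wrist_torque": the same for the moment, N m; "gripper_width": finger opening in mm.
Only numpy, scipy, OpenCV 4.12 (cv2) and the standard library are available. Lean on these libraries where they do the work, as an engineer would, in place of code of your own. Each camera call takes 0.05 s, during which the arm holds its last target.

## Working session

There is one attempt and no reset: what is moved stays moved. The work goes in short steps, Python scripts to look and compute and a tool call to move; the robot and the scene stay as the last step left them, time stands still between calls to the robot, and variables do not carry over. Pictures are saved under pics/ and viewed, and the job is handed in when it is done.

Besides the shell and the picture viewer there is one more tool, called after ">>>" by a JSON object that holds its "method" and its "body", one argument or row to a line. servo_tool: Moves the arm, as the interface text tells. Its arguments: {"type":"object","properties":{"rows":{"type":"array","items":{"type":"object","properties":{"fingers":{"type":"number"},"x":{"type":"number"},"y":{"type":"number"},"z":{"type":"number"},"turn":{"type":"number"}}}}},"required":["rows"]}

```bash
mkdir -p pics; python3 - <<'E'
from bench import arm
import cv2
s=arm.read_state();print(s)
for n in ("scene","top","wrist"):
    p,d=arm.get_image(n); cv2.imwrite(f"pics/{n}0.png",p[:,:,::-1]); 
    import numpy as np; np.save(f"{n}0.npy",d); np.save(f"{n}0p.npy",p)
    m=arm.camera_model(n); print(n,m)
    import pickle; pickle.dump(m,open(f"{n}0.pkl","wb"))
E
```

```text
{'clock': 0.0, 'joints': array([ 1.46755092e+00,  3.85580794e-01,  6.63781010e-03, -4.67140349e-04,
       -1.19401871e+00, -2.58625725e-01]), 'joint_vel': array([ 0.00043909, -0.00049178, -0.00118861,  0.00066472, -0.001423  ,
       -0.00039504]), 'joint_efforts': array([-8.12630915e-04, -3.92296958e+01,  1.88395303e+01,  4.18630019e+00,
       -4.67234437e-03,  1.23708446e-05]), 'position': array([221.03497649, 583.99052749, 230.21637979]), 'ee_rot': array([ 9.83659658e-01, -1.80034601e-01, -1.32409078e-04,  1.09626762e-03]), 'contact_force': array([0.42698088, 0.00547849, 0.04319173]), 'wrist_torque': array([-0.0495821 ,  0.03301662,  0.02855389]), 'gripper_width': 85.6068387248359}
scene {'fx': 591.049532467755, 'fy': 591.049532467755, 'cx': 324.1756941092749, 'cy': 231.37904684441676, 'pose': array([[-6.42666709e-01, -5.52462724e-01,  5.30814882e-01,
         1.27971738e+02],
       [-7.66124945e-01,  4.68531202e-01, -4.39921677e-01,
         5.13823390e+02],
       [-5.66300715e-03, -6.89393539e-01, -7.24364880e-01,
         7.61297410e+02],
       [ 0.00000000e+00,  0.0000000
[... 264 characters left out ...]
985379e-01,  1.34662790e-03, -5.23730404e-03,
         7.21599537e+01],
       [ 5.10568487e-03, -8.39992455e-02, -9.96452738e-01,
         9.42546805e+02],
       [ 0.00000000e+00,  0.00000000e+00,  0.00000000e+00,
         1.00000000e+00]])}
wrist {'fx': 394.4227724200359, 'fy': 394.4227724200359, 'cx': 320.751401244259, 'cy': 238.00466841410758, 'pose': array([[-3.53608179e-01, -8.96702388e-01, -2.66244405e-01,
         2.89432317e+02],
       [-9.35392440e-01,  3.39436601e-01,  9.91149710e-02,
         5.58737983e+02],
       [ 1.49646474e-03,  2.84090868e-01, -9.58796193e-01,
         3.73211196e+02],
       [ 0.00000000e+00,  0.00000000e+00,  0.00000000e+00,
         1.00000000e+00]])}
```

View pics/top0.png

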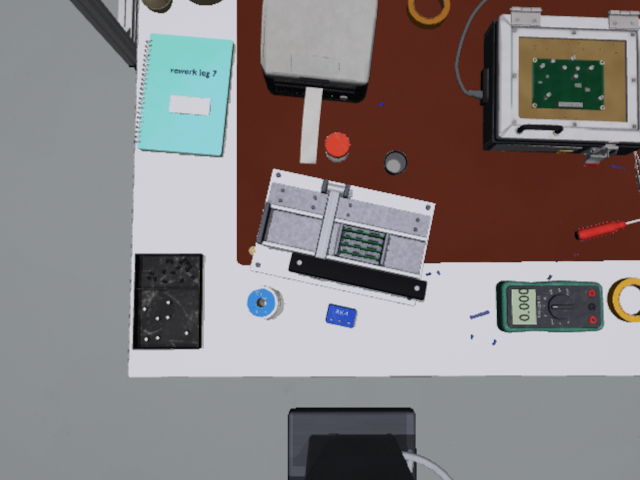

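View pics/scene0.png

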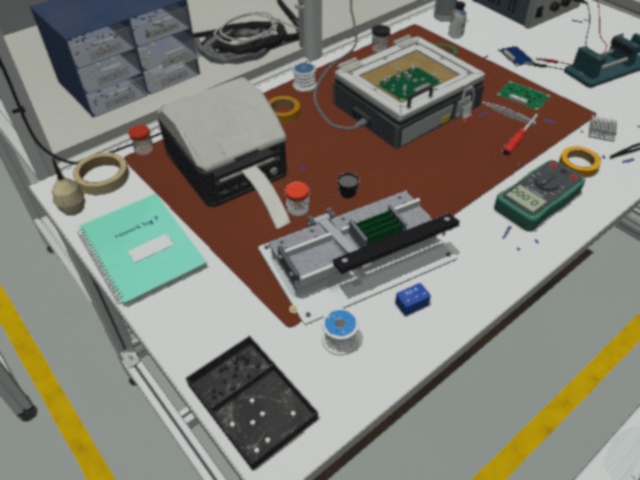

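View pics/wrist0.png

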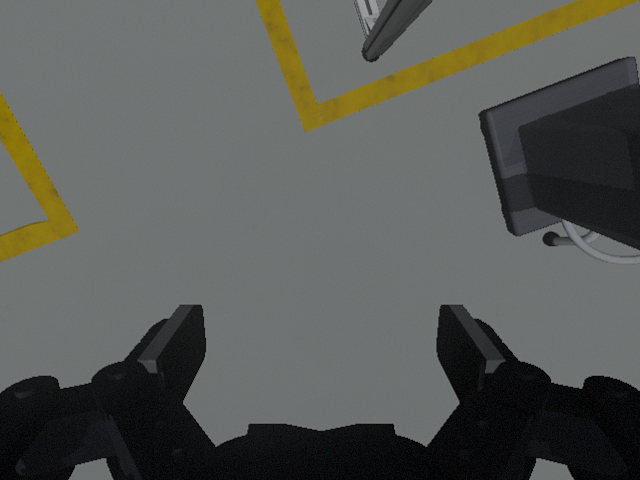

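The top view shows the chute at about (345,235): the end stop at left (265,222), the rack at (362,243), and the pedal from (292,262) to (425,290). Next I'll zoom in and use the depth.

```bash
python3 - <<'E'
import numpy as np,cv2,pickle
p=np.load("top0p.npy")[:,:,::-1]
cv2.imwrite("pics/topz.png",cv2.resize(p[160:330,235:445],None,fx=3.5,fy=3.5,interpolation=cv2.INTER_CUBIC))
p=np.load("scene0p.npy")[:,:,::-1]
cv2.imwrite("pics/scenez.png",cv2.resize(p[170:360,250:470],None,fx=3.1,fy=3.1,interpolation=cv2.INTER_CUBIC))
E
```

```text
(no output)
```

View pics/topz.png

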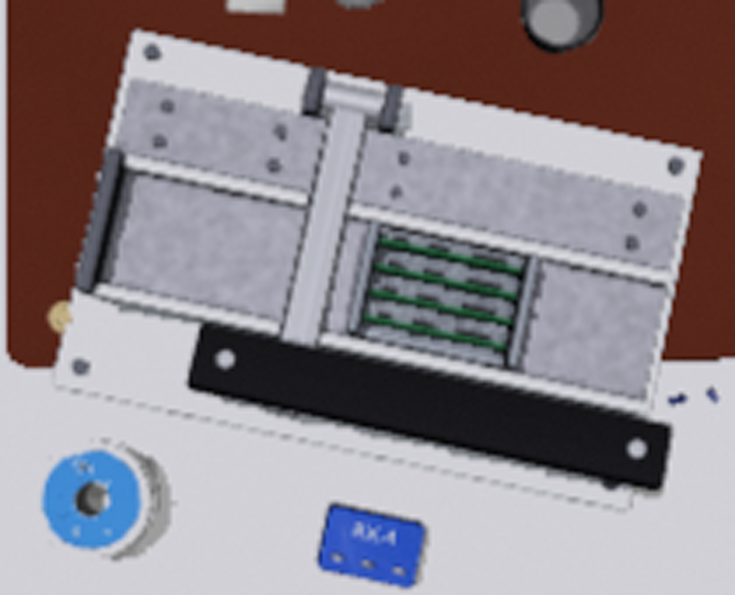

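View pics/scenez.png

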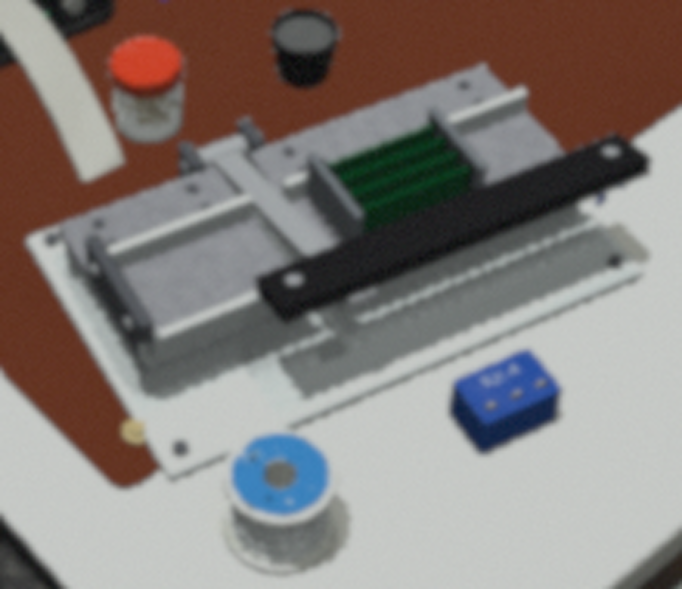

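```bash
cat > h.py <<'E'
import numpy as np,cv2,pickle
def load(n,k=0):
    return np.load(f"{n}{k}p.npy"),np.load(f"{n}{k}.npy"),pickle.load(open(f"{n}{k}.pkl","rb"))
def pts(m,d):
    v,u=np.mgrid[:480,:640]
    c=np.stack([(u-m['cx'])/m['fx']*d,(v-m['cy'])/m['fy']*d,d],-1)
    P=m['pose'];return c@P[:3,:3].T+P[:3,3]
def ray(m,u,v,z):
    P=m['pose'];r=P[:3,:3]@np.array([(u-m['cx'])/m['fx'],(v-m['cy'])/m['fy'],1]);return P[:3,3]+r*(z-P[2,3])/r[2]
E
python3 - <<'E'
from h import *
for n in("top","scene"):
    p,d,m=load(n); X=pts(m,d); 
    hsv=cv2.cvtColor(p,cv2.COLOR_RGB2HSV)
    # pedal: dark mask within chute area
    box=(X[...,0]>300)&(X[...,0]<620)&(X[...,1]>-150)&(X[...,1]<250)
    mk=(box&(p.max(-1)<45)&(X[...,2]>50)).astype(np.uint8)
    nb,l,st,c=cv2.connectedComponentsWithStats(mk)
    i=1+st[1:,4].argmax(); q=X[l==i]
    print(n,"pedal",st[i],q.mean(0)); 
    e=np.linalg.eigh(np.cov(q.T)); print(e[0]**.5,e[1].T)
    r=cv2.minAreaRect(q[:,:2].astype(np.float32)); print(r)
    ax=e[1][:,2]; ax=ax*np.sign(ax[1]); print("yaw",np.degrees(np.arctan2(-ax[0],ax[1])))
    # deck points
    dk=box&(abs(X[...,2]-40)<4)&(hsv[...,1]<60)
    print("deck",dk.sum(), np.median(X[dk][:,2]))
    gr=(box&(hsv[...,0]>50)&(hsv[...,0]<90)&(hsv[...,1]>100)&(X[...,2]>45))
    print("boards",gr.sum(),np.median(X[gr],0),cv2.minAreaRect(X[gr][:,:2].astype(np.float32)))
E
```

```text
top pedal [ 289  253  137   47 2493] [539.26051575  23.17052119  81.73412037]
[ 8.58961419 45.68717695 61.59581796] [[ 0.97629203 -0.214292    0.03054201]
 [ 0.04417317  0.05911173 -0.99727355]
 [ 0.21190235  0.97497935  0.06717627]]
((536.903076171875, 23.636749267578125), (217.671142578125, 36.648170471191406), 77.93085479736328)
yaw -12.26198592306434
deck 2779 40.48388320194192
boards 318 [591.74783048  16.58478942  67.65972294] ((565.0178833007812, 24.39264488220215), (69.52099609375, 98.0625991821289), 72.70207214355469)
scene pedal [ 334  215  124   59 2147] [543.90926162  29.55869998  75.7156867 ]
[ 3.69630856 18.18512258 54.75788383] [[ 0.32522337 -0.07003503  0.94304022]
 [-0.92469511  0.18516058  0.33264773]
 [-0.19791087 -0.98020949 -0.00454251]]
((555.726806640625, 21.150115966796875), (216.46893310546875, 65.82852935791016), 78.17583465576172)
yaw -11.414938166606197
deck 1373 39.975045251213146
boards 808 [587.41089693  12.71661038  63.65056125] ((569.3676147460938, 18.283023834228516), (65.69902038574219, 87.34202575683594), 74.69422149658203)
```

```bash
python3 - <<'E'
from h import *
p,_,_=load("top")
b=p[:,:,::-1]
cv2.imwrite("pics/z1.png",cv2.resize(b[195:265,245:345],None,fx=8,fy=8,interpolation=cv2.INTER_CUBIC))
cv2.imwrite("pics/z2.png",cv2.resize(b[215:300,330:440],None,fx=7,fy=7,interpolation=cv2.INTER_CUBIC))
E
```

```text
(no output)
```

View pics/z1.png

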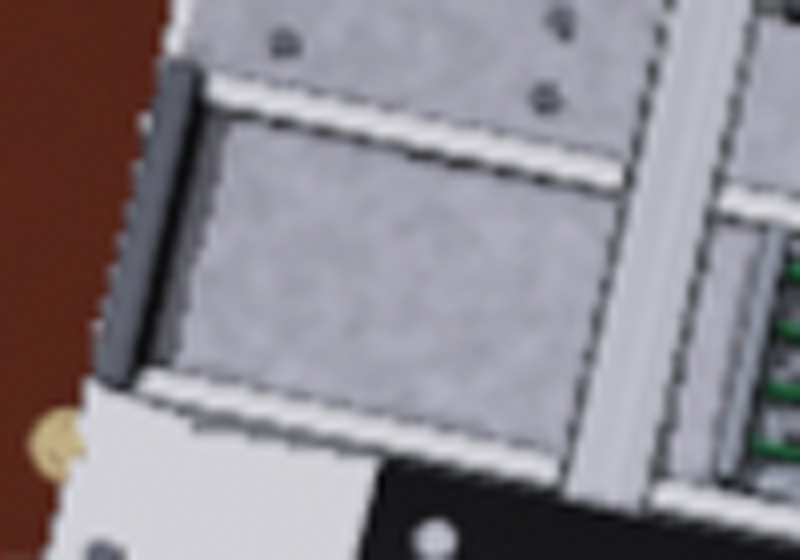

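View pics/z2.png

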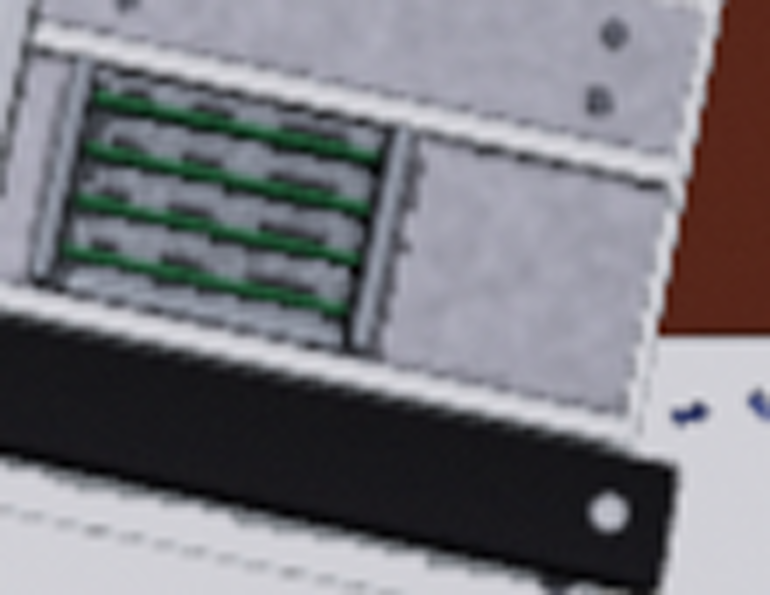

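```bash
python3 - <<'E'
from h import *
_,_,m=load("top")
z1=lambda x,y,z:ray(m,245+(x+.5)/8-.5,195+(y+.5)/8-.5,z)[:2]
z2=lambda x,y,z:ray(m,330+(x+.5)/7-.5,215+(y+.5)/7-.5,z)[:2]
psi=np.radians(-12.2)
f=[z1(205,90,54),z1(620,178,54),z2(40,38,54),z2(675,170,54)]
n=[z1(140,380,54),z1(560,470,54),z2(0,297,54),z2(630,425,54)]
for L in(f,n):
    a=np.array(L);c=a.mean(0);v=np.linalg.svd(a-c)[2][0];v*=np.sign(v[1]);print(np.degrees(np.arctan2(-v[0],v[1])))
ex=np.array([np.cos(psi),np.sin(psi)]);ey=np.array([-np.sin(psi),np.cos(psi)])
pr=lambda q:np.round([q@ex,q@ey],1)
print("far",[pr(q) for q in f]);print("near",[pr(q) for q in n])
print("stop top edge",pr(z1(203,75,68)),pr(z1(130,385,68)))
print("deck end",pr(z2(670,190,40)),pr(z2(630,410,40)))
print("rear top",pr(z2(413,130,75)),pr(z2(375,350,75)),"front",pr(z2(72,62,75)),pr(z2(38,280,75)))
print("gate L/R near lane",pr(z1(605,310,52)),pr(z1(690,310,52)))
print("pedal rhs",pr(z2(677,470,86)),pr(z2(658,590,75)),"lhs",pr(z1(383,460,86)))
# rack in depth
E
```

```text
-12.112612345349875
-11.987752098275223
far [array([605.4, 299.1]), array([605.5, 211.9]), array([604.9, 189.5]), array([605.7,  37.6])]
near [array([544.2, 299. ]), array([544.2, 211.2]), array([543.5, 186. ]), array([545.1,  36.3])]
stop top edge [606.6 298.3] [542.1 299. ]
deck end [602.5  35.6] [549.3  34.7]
rear top [599.7 101.5] [548.6  99.9] front [598.6 181. ] [548.1 178.2]
gate L/R near lane [578.4 209.2] [582.1 192.1]
pedal rhs [535.9  29.3] [508.8  26.2] lhs [537.3 244.6]
```

>>> {"method": "servo_tool", "body": {
  "rows": [
    {"turn":7,"fingers":4.4},
    {"turn":7,"fingers":4.4},
    {"turn":7,"fingers":4.4},
    {"turn":7,"fingers":4.4},
    {"turn":7,"fingers":4.4},
    {"turn":7,"fingers":4.4},
    {"turn":7,"fingers":4.4},
    {"turn":7,"fingers":4.4},
    {"turn":7,"fingers":4.4},
    {"turn":7,"fingers":4.4}
  ]
}}

```text
invalid input at $.rows[0]: expected keys fingers, x, y, z, turn
```

>>> {"method": "servo_tool", "body": {
  "rows": [
    {"turn":7,"fingers":4.4},
    {"turn":4.36,"fingers":4.4},
    {"fingers":4.4}
  ]
}}

```text
invalid input at $.rows[0]: expected keys fingers, x, y, z, turn
```

>>> {"method": "servo_tool", "body": {
  "rows": [
    {"turn":7,"fingers":4.4,"x":0,"y":0,"z":0},
    {"turn":7,"fingers":4.4,"x":0,"y":0,"z":0},
    {"turn":7,"fingers":4.4,"x":0,"y":0,"z":0},
    {"turn":7,"fingers":4.4,"x":0,"y":0,"z":0},
    {"turn":7,"fingers":4.4,"x":0,"y":0,"z":0},
    {"turn":7,"fingers":4.4,"x":0,"y":0,"z":0},
    {"turn":7,"fingers":4.4,"x":0,"y":0,"z":0},
    {"turn":7,"fingers":4.4,"x":0,"y":0,"z":0},
    {"turn":7,"fingers":4.4,"x":0,"y":0,"z":0},
    {"turn":7,"fingers":4.4,"x":0,"y":0,"z":0}
  ]
}}

```text
clock: 0.98
position: [221.1, 584.3, 230.8]
ee_rot: [-0.7, 0.714, -0.0, -0.0]
contact_force: [0.4, -0.3, -0.5]
gripper_width: 44.0
```

>>> {"method": "servo_tool", "body": {
  "rows": [
    {"turn":7,"fingers":4.4,"x":0,"y":0,"z":0},
    {"turn":4.36,"fingers":4.4,"x":0,"y":0,"z":0},
    {"turn":0,"fingers":4.4,"x":0,"y":0,"z":0}
  ]
}}

```text
clock: 1.23
position: [221.1, 584.3, 230.9]
ee_rot: [-0.628, 0.778, -0.0, -0.0]
contact_force: [0.4, -0.7, -0.4]
gripper_width: 44.2
```

>>> {"method": "servo_tool", "body": {
  "rows": [
    {"turn":0,"fingers":4.4,"x":2.72,"y":-2.26,"z":0},
    {"turn":0,"fingers":4.4,"x":2.72,"y":-2.26,"z":0},
    {"turn":0,"fingers":4.4,"x":2.72,"y":-2.26,"z":0},
    {"turn":0,"fingers":4.4,"x":2.72,"y":-2.26,"z":0},
    {"turn":0,"fingers":4.4,"x":2.72,"y":-2.26,"z":0},
    {"turn":0,"fingers":4.4,"x":2.72,"y":-2.26,"z":0},
    {"turn":0,"fingers":4.4,"x":2.72,"y":-2.26,"z":0},
    {"turn":0,"fingers":4.4,"x":2.72,"y":-2.26,"z":0},
    {"turn":0,"fingers":4.4,"x":2.72,"y":-2.26,"z":0},
    {"turn":0,"fingers":4.4,"x":2.72,"y":-2.26,"z":0}
  ]
}}

```text
clock: 2.07
position: [385.5, 269.5, 231.4]
ee_rot: [-0.63, 0.777, 0.0, 0.0]
contact_force: [0.9, -0.2, 0.3]
gripper_width: 43.7
```

>>> {"method": "servo_tool", "body": {
  "rows": [
    {"turn":0,"fingers":4.4,"x":2.72,"y":-2.26,"z":0.7},
    {"turn":0,"fingers":4.4,"x":2.72,"y":-2.26,"z":0.7},
    {"turn":0,"fingers":4.4,"x":2.72,"y":-2.26,"z":0.7},
    {"turn":0,"fingers":4.4,"x":2.72,"y":-2.26,"z":0.7},
    {"turn":0,"fingers":4.4,"x":2.72,"y":-2.26,"z":0.7},
    {"turn":0,"fingers":4.4,"x":2.72,"y":-2.26,"z":0.7},
    {"turn":0,"fingers":4.4,"x":2.72,"y":-2.26,"z":0.7},
    {"turn":0,"fingers":4.4,"x":2.72,"y":-2.26,"z":0.7},
    {"turn":0,"fingers":4.4,"x":2.72,"y":-2.26,"z":0.7},
    {"turn":0,"fingers":4.4,"x":2.72,"y":-2.26,"z":0.7}
  ]
}}

```text
clock: 2.9
position: [549.7, -43.8, 160.9]
ee_rot: [-0.63, 0.777, 0.0, 0.0]
contact_force: [1.0, 0.8, 0.2]
gripper_width: 44.3
```

>>> {"method": "servo_tool", "body": {
  "rows": [
    {"turn":0,"fingers":4.4,"x":0,"y":0,"z":0},
    {"turn":0,"fingers":4.4,"x":0,"y":0,"z":0},
    {"turn":0,"fingers":4.4,"x":0,"y":0,"z":0}
  ]
}}

```text
clock: 3.15
position: [549.0, -42.2, 161.0]
ee_rot: [-0.629, 0.777, 0.0, -0.0]
contact_force: [-0.6, 0.0, 1.3]
gripper_width: 43.8
```

```bash
cat > shot.py <<'E'
import sys,numpy as np,cv2,pickle
from bench import arm
k=sys.argv[2]
s=arm.read_state();print(s['clock'],s['position'],s['ee_rot'],s['contact_force'],s['gripper_width'],s['joints'])
for n in sys.argv[1].split(','):
    m=arm.camera_model(n);p,d=arm.get_image(n)
    np.save(f"{n}{k}.npy",d);np.save(f"{n}{k}p.npy",p);pickle.dump(m,open(f"{n}{k}.pkl","wb"));cv2.imwrite(f"pics/{n}{k}.png",p[:,:,::-1])
E
python3 shot.py wrist,scene 1
```

```text
3.15 [548.96173481 -42.21606936 161.04374047] [-6.28923270e-01  7.77467287e-01  2.34853379e-04 -2.89810403e-04] [-0.64819344  0.02171703  1.29232339] 43.77788859649992 [ 2.17633578e-01  3.21868917e-01 -2.76851548e-01 -1.95670494e-04
 -9.72804179e-01 -4.27984545e-01]
```

View pics/wrist1.png

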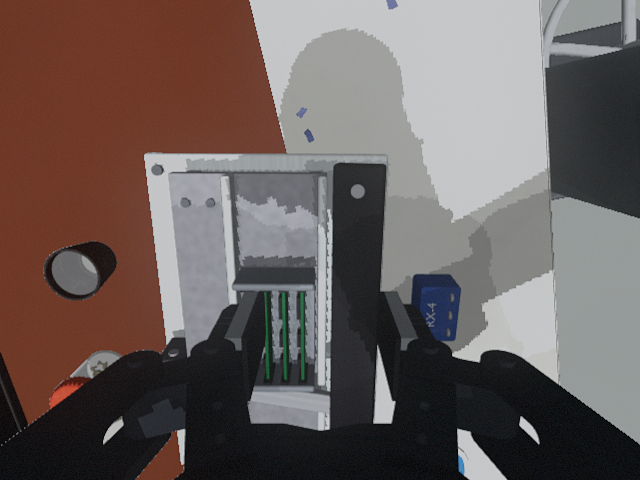

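View pics/scene1.png

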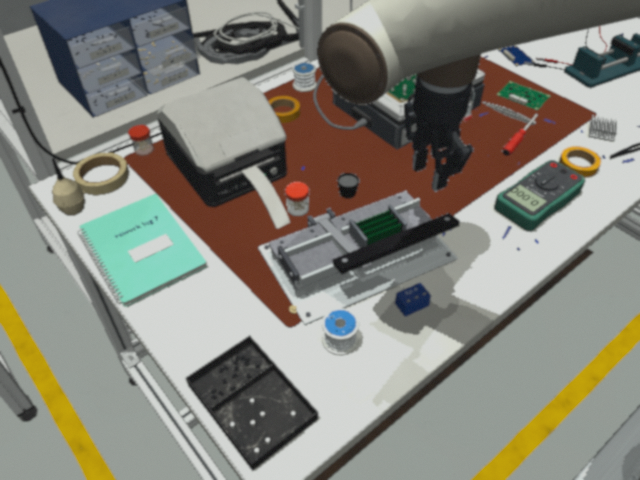

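```bash
cat >> h.py <<'E'
O=np.array([604.2,74.4]);psi=np.radians(-12.1)
ex=np.array([np.cos(psi),np.sin(psi)]);ey=np.array([-np.sin(psi),np.cos(psi)])
def ch(X): 
    X=np.asarray(X);q=X[...,:2]-O;return np.stack([q@ex,q@ey,X[...,2]],-1)
E
python3 - <<'E'
from h import *
p,d,m=load("wrist",1);X=pts(m,d);C=ch(X)
P=np.linalg.inv(m['pose']);c=P@np.array([548.96,-42.2,161.04,1]);print("tcp px",m['fx']*c[0]/c[2]+m['cx'],m['fy']*c[1]/c[2]+m['cy'],c[2])
print("tcp chute",ch([548.96,-42.2,161.04]))
# fingers: points z in 140..230
f=(C[...,2]>120)&(C[...,2]<190)
nb,l,st,cc=cv2.connectedComponentsWithStats(f.astype(np.uint8))
for i in range(1,nb):
    if st[i,4]>200:
        q=C[l==i];print(st[i],np.round(q.min(0),1),np.round(q.max(0),1)); 
        lo=q[q[:,2]<np.percentile(q[:,2],15)];print(lo.min(0).round(1),lo.max(0).round(1))
def ln(u,v): return C[v,u].round(1)
for n,u,v in(("rearwall top",275,270),("rear",275,278),("deck",280,225),("farwall",225,230),("nearwall",322,220),("nearwall",322,260),("pedal",358,230),("pedal",345,230),("pedal",372,230),("pedal",358,350)):print(n,ln(u,v))
for z,n,u,v in((40,"dk end",280,174),(75,"rear edge",240,268),(75,"rear edge",310,268),(54,"far",227,200),(54,"near",322,200)):print(n,ch(ray(m,u,v,z)).round(1))
b=p[:,:,::-1]
cv2.imwrite("pics/w1z.png",cv2.resize(b[150:420,150:470],None,fx=2.2,fy=2.2,interpolation=cv2.INTER_CUBIC))
E
```

```text
tcp px 322.6154451574432 309.6563831158598 157.29985904787046
tcp chute [ -29.57122156 -125.58885482  161.04      ]
[ 211  292   55   84 1641] [  -7.  -137.   161.8] [   7.1 -114.   190. ]
[  -7.  -137.   161.8] [   5.5 -114.4  171. ]
[ 376  292   55   86 1636] [ -64.4 -137.1  162.7] [ -50.5 -113.6  190. ]
[ -63.1 -137.   162.7] [ -50.5 -114.4  171.1]
rearwall top [  2.4 -99.8  50.4]
rear [  0.9 -99.4  63.9]
deck [  -1.  -129.3   41.5]
farwall [  33.5 -129.6   55.6]
nearwall [ -29.8 -136.1   54.7]
nearwall [ -29.8 -108.2   53.7]
pedal [ -50.8 -136.3   80. ]
pedal [ -43.3 -135.8   78.1]
pedal [ -59.1 -136.4   80. ]
pedal [-53.1 -56.   80. ]
dk end [  -1.8 -164.    40. ]
rear edge [  21.  -110.5   75. ]
rear edge [ -22.3 -110.6   75. ]
far [  31.2 -149.1   54. ]
near [ -29.7 -149.2   54. ]
```

View pics/w1z.png

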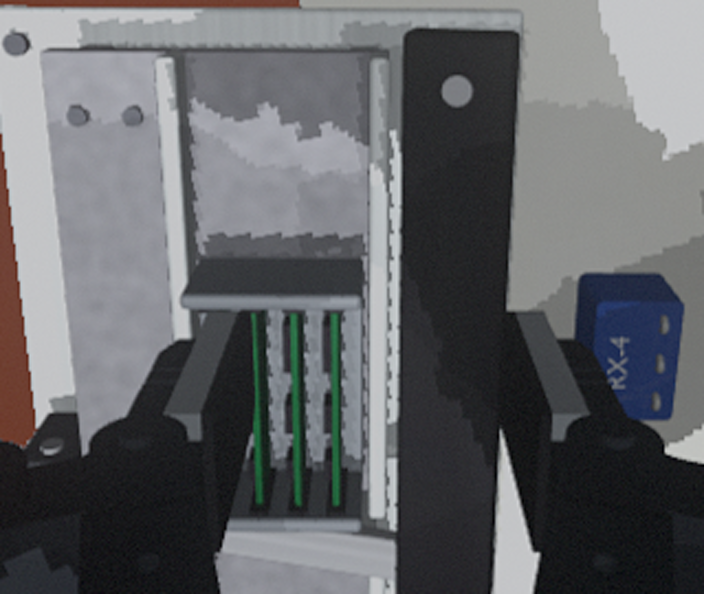

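>>> {"method": "servo_tool", "body": {
  "rows": [
    {"turn":0,"fingers":4.4,"x":0,"y":0,"z":2.3},
    {"turn":0,"fingers":4.4,"x":0,"y":0,"z":2.3},
    {"turn":0,"fingers":4.4,"x":0,"y":0,"z":2.3},
    {"turn":0,"fingers":4.4,"x":0,"y":0,"z":0},
    {"turn":0,"fingers":4.4,"x":0,"y":0,"z":0}
  ]
}}

```text
clock: 3.67
position: [548.7, -41.3, 92.2]
ee_rot: [-0.63, 0.777, 0.0, -0.001]
contact_force: [0.2, -0.0, 0.2]
gripper_width: 43.8
```

>>> {"method": "servo_tool", "body": {
  "rows": [
    {"turn":0,"fingers":4.4,"x":0,"y":0,"z":0.5},
    {"turn":0,"fingers":4.4,"x":0,"y":0,"z":0.5},
    {"turn":0,"fingers":4.4,"x":0,"y":0,"z":0.5},
    {"turn":0,"fingers":4.4,"x":0,"y":0,"z":0.5},
    {"turn":0,"fingers":4.4,"x":0,"y":0,"z":0}
  ]
}}

```text
clock: 4.08
position: [549.2, -41.9, 72.0]
ee_rot: [-0.629, 0.778, 0.0, 0.0]
contact_force: [-0.2, 1.2, 2.5]
gripper_width: 44.1
```

>>> {"method": "servo_tool", "body": {
  "rows": [
    {"turn":0,"fingers":4.4,"x":0,"y":0,"z":0.5},
    {"turn":0,"fingers":4.4,"x":0,"y":0,"z":0.5},
    {"turn":0,"fingers":4.4,"x":0,"y":0,"z":0.5},
    {"turn":0,"fingers":4.4,"x":0,"y":0,"z":0.3},
    {"turn":0,"fingers":4.4,"x":0,"y":0,"z":0}
  ]
}}

```text
clock: 4.5
position: [548.3, -42.2, 53.3]
ee_rot: [-0.629, 0.778, 0.001, -0.001]
contact_force: [-2.1, 0.7, 3.7]
gripper_width: 44.2
```

>>> {"method": "servo_tool", "body": {
  "rows": [
    {"turn":0,"fingers":4.4,"x":0,"y":0,"z":0.2},
    {"turn":0,"fingers":4.4,"x":0,"y":0,"z":0.1},
    {"turn":0,"fingers":4.4,"x":0,"y":0,"z":0}
  ]
}}

```text
clock: 4.75
position: [548.8, -42.2, 51.0]
ee_rot: [-0.629, 0.778, 0.0, -0.001]
contact_force: [-2.7, 0.3, 4.6]
gripper_width: 43.7
```

```bash
python3 shot.py wrist,scene,top 2; python3 - <<'E'
from h import *
p,_,_=load("scene",2);a=cv2.resize(p[170:360,250:470],None,fx=2,fy=2,interpolation=cv2.INTER_CUBIC)
q,_,_=load("top",2);b=cv2.resize(q[160:330,235:445],(400,380),interpolation=cv2.INTER_CUBIC)
a=cv2.resize(a,(400,380));cv2.imwrite("pics/c2.png",np.hstack([a,b])[:,:,::-1])
E
```

```text
4.75 [548.75213062 -42.20770546  51.03439427] [-6.28676103e-01  7.77667022e-01  2.94078042e-04 -5.23586748e-04] [-2.66794169  0.2792009   4.63450538] 43.70365317454761 [ 2.17792703e-01  4.58967415e-01 -3.96094119e-01 -9.07969352e-05
 -7.16934353e-01 -4.28820973e-01]
```

View pics/c2.png

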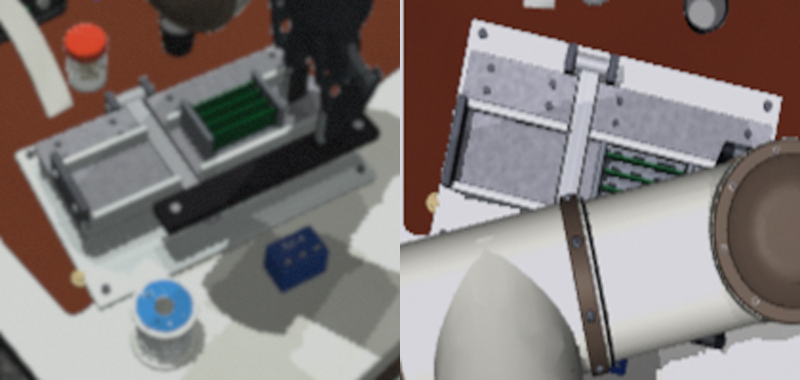

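View pics/wrist2.png

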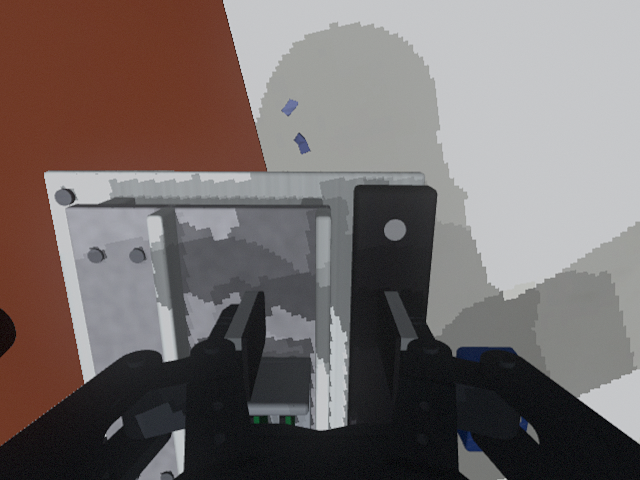

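```bash
python3 - <<'E'
from h import *
for n in("wrist","scene"):
    p,d,m=load(n,2);C=ch(pts(m,d))
    s=(p.max(-1)<45)&(C[...,0]<-46)&(C[...,0]>-70)&(C[...,2]>35)&(C[...,2]<65)&(C[...,1]>-172)&(C[...,1]<40)
    q=C[s];A=np.c_[q[:,0]+58,np.ones(len(q))];print(n,len(q),np.median(q,0),np.linalg.lstsq(A,q[:,2],rcond=None)[0])
for k in(0,2):
    p,d,m=load("scene",k);C=ch(pts(m,d))
    s=(abs(C[...,0])<22)&(abs(C[...,1])<5)&(C[...,2]>20)&(C[...,2]<75);print("gate",k,s.sum(),np.median(C[s],0))
E
```

```text
wrist 7949 [ -53.31537685 -138.19613471   53.30616239] [-2.30927788e-02  5.36558661e+01]
scene 1293 [-59.66343907 -54.15782004  52.81962184] [-3.22675116e-02  5.28576559e+01]
gate 0 100 [ 0.28592159 -0.25907628 53.78732858]
gate 2 116 [-0.47037193  0.04316887 37.74326817]
```

>>> {"method": "servo_tool", "body": {
  "rows": [
    {"turn":0,"fingers":4.4,"x":0,"y":0,"z":0.2},
    {"turn":0,"fingers":4.4,"x":0,"y":0,"z":0.15},
    {"turn":0,"fingers":4.4,"x":-0.4,"y":0,"z":0},
    {"turn":0,"fingers":4.4,"x":-0.4,"y":0,"z":0},
    {"turn":0,"fingers":4.4,"x":-0.3,"y":0,"z":0},
    {"turn":0,"fingers":4.4,"x":-0.3,"y":0,"z":0},
    {"turn":0,"fingers":4.4,"x":-0.3,"y":0,"z":0},
    {"turn":0,"fingers":4.4,"x":-0.3,"y":0,"z":0},
    {"turn":0,"fingers":4.4,"x":-0.3,"y":0,"z":0}
  ]
}}

```text
clock: 5.65
position: [554.2, -19.7, 48.1]
ee_rot: [-0.629, 0.778, -0.0, -0.0]
contact_force: [-0.7, -4.9, 4.9]
gripper_width: 44.2
```

```bash
python3 shot.py wrist,scene 3; python3 - <<'E'
from h import *
from bench import arm
print("tcp",ch(arm.read_state()['position']))
p,d,m=load("scene",3);a=cv2.resize(p[170:360,250:470],(780,560),interpolation=cv2.INTER_CUBIC);cv2.imwrite("pics/c3.png",a[:,:,::-1])
C=ch(pts(m,d));s=(abs(C[...,0])<22)&(abs(C[...,1])<5)&(C[...,2]>20)&(C[...,2]<75);print("gate",s.sum(),np.median(C[s],0))
E
```

```text
5.65 [554.24170657 -19.67982126  48.12890507] [-6.28715543e-01  7.77635318e-01 -2.67264147e-04 -7.61267846e-05] [-0.66014087 -4.90218481  4.90906746] 44.18817299575719 [ 0.25709962  0.4681577  -0.38936921  0.00084055 -0.71318912 -0.46873083]
tcp [ -29.10899945 -101.99321071   48.03487678]
gate 113 [-0.87291076 -0.26465311 35.75365317]
```

View pics/c3.png

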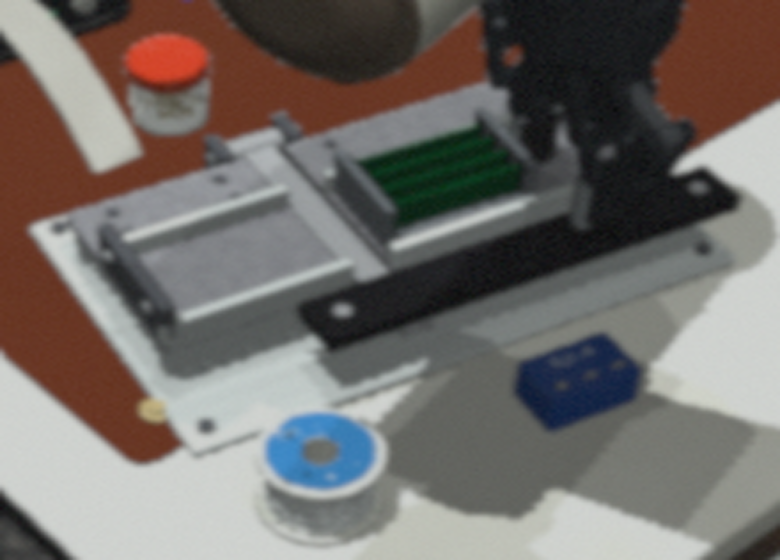

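The gate is open (bar at 35.8 mm, below the deck), and the finger at the rack's rear is pushing it.

>>> {"method": "servo_tool", "body": {
  "rows": [
    {"turn":0,"fingers":4.4,"x":-0.4,"y":0,"z":0},
    {"turn":0,"fingers":4.4,"x":-0.4,"y":0,"z":0},
    {"turn":0,"fingers":4.4,"x":-0.4,"y":0,"z":0},
    {"turn":0,"fingers":4.4,"x":-0.4,"y":0,"z":0},
    {"turn":0,"fingers":4.4,"x":-0.4,"y":0,"z":0},
    {"turn":0,"fingers":4.4,"x":-0.4,"y":0,"z":0},
    {"turn":0,"fingers":4.4,"x":-0.4,"y":0,"z":0},
    {"turn":0,"fingers":4.4,"x":-0.4,"y":0,"z":0},
    {"turn":0,"fingers":4.4,"x":-0.4,"y":0,"z":0}
  ]
}}

```text
clock: 6.5
position: [557.5, 6.3, 48.7]
ee_rot: [-0.627, 0.779, -0.001, -0.009]
contact_force: [-1.4, -54.8, 16.1]
gripper_width: 43.9
```

```bash
python3 shot.py scene 4; python3 - <<'E'
from h import *
from bench import arm
print("tcp",ch(arm.read_state()['position']))
p,d,m=load("scene",4);a=cv2.resize(p[170:360,250:470],(780,560),interpolation=cv2.INTER_CUBIC);cv2.imwrite("pics/c4.png",a[:,:,::-1])
E
```

```text
6.5 [557.48949651   6.2796321   48.73975873] [-0.62694311  0.77901355 -0.00119687 -0.0088766 ] [ -1.37970986 -54.75897271  16.11142649] 43.9415540894692 [ 0.3067727   0.47615901 -0.37650325  0.0129384  -0.73385484 -0.53193428]
tcp [-31.30365945 -76.53314532  48.78486382]
```

View pics/c4.png

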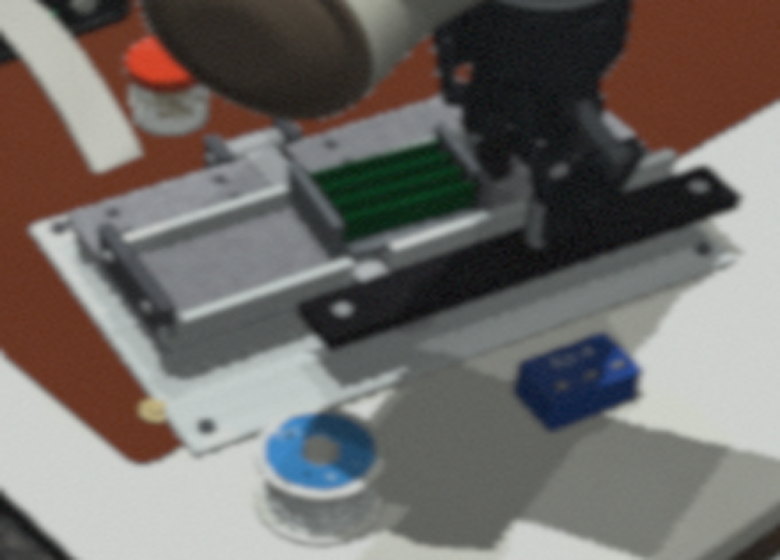

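The force along the lane is 55 N, so the rack is jammed at about the gate slot's far edge. I'll back off while keeping the pedal down, then look.

>>> {"method": "servo_tool", "body": {
  "rows": [
    {"turn":0,"fingers":4.4,"x":0.6,"y":0,"z":0},
    {"turn":0,"fingers":4.4,"x":0.5,"y":0,"z":0},
    {"turn":0,"fingers":4.4,"x":0.2,"y":0,"z":0},
    {"turn":0,"fingers":4.4,"x":0,"y":0,"z":0}
  ]
}}

```text
clock: 6.88
position: [558.8, 3.0, 47.8]
ee_rot: [-0.629, 0.778, 0.0, -0.0]
contact_force: [-1.6, -1.9, 3.9]
gripper_width: 43.8
```

```bash
python3 shot.py scene,top,wrist 5; python3 - <<'E'
from h import *
from bench import arm
print("tcp",ch(arm.read_state()['position']))
p,d,m=load("scene",5);a=cv2.resize(p[190:310,290:410],(600,600),interpolation=cv2.INTER_CUBIC);cv2.imwrite("pics/c5.png",a[:,:,::-1])
C=ch(pts(m,d));s=(abs(C[...,0]+40)<22)&(abs(C[...,1])<5)&(C[...,2]>20)&(C[...,2]<75);print("gate",s.sum(),np.median(C[s],0))
q=(p[...,1]>p[...,0]+25)&(C[...,2]>42)&(abs(C[...,0])<40)
print("boards",q.sum(),C[q].min(0),C[q].max(0),np.median(C[q],0))
p,d,m=load("top",5);a=cv2.resize(p[190:290,250:380],(780,600),interpolation=cv2.INTER_CUBIC);cv2.imwrite("pics/t5.png",a[:,:,::-1])
E
```

```text
6.8833 [558.77825516   3.02297155  47.82453302] [-6.28714159e-01  7.77636480e-01  1.01318568e-04 -1.39485976e-05] [-1.63773261 -1.88499701  3.92795927] 43.84232318678981 [ 2.95337017e-01  4.74232817e-01 -3.78345033e-01 -2.69511871e-04
 -7.18320375e-01 -5.06133248e-01]
tcp [-29.45348301 -79.13157275  47.69982776]
gate 123 [-33.0300156   -0.27446947  48.29936762]
boards 601 [-21.1778838  -63.14870108  51.75256115] [22.04424151  3.41853925 72.43856875] [ -3.74273725 -29.12156973  64.61001802]
```

View pics/c5.png

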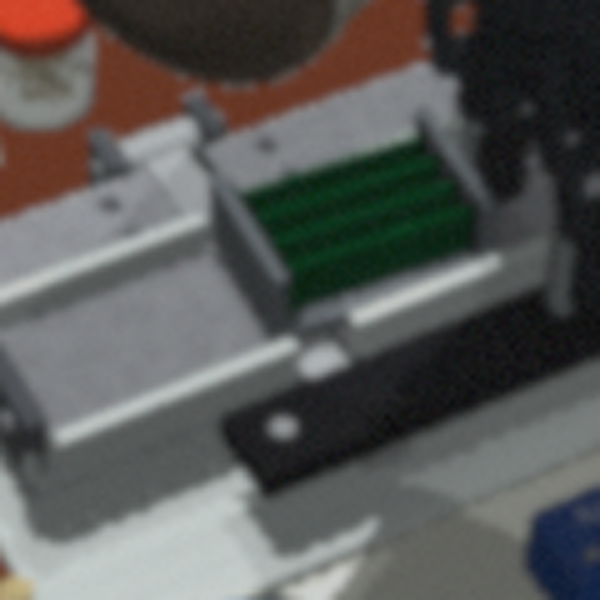

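View pics/t5.png

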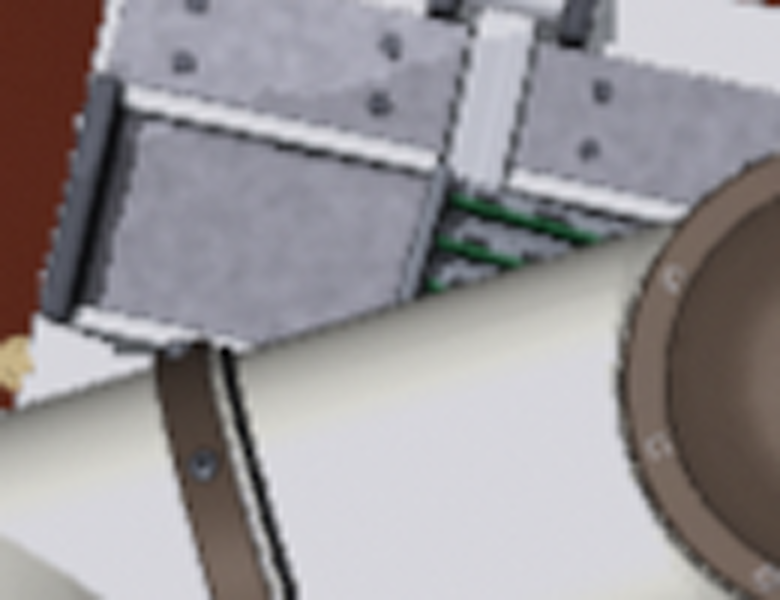

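View pics/wrist5.png

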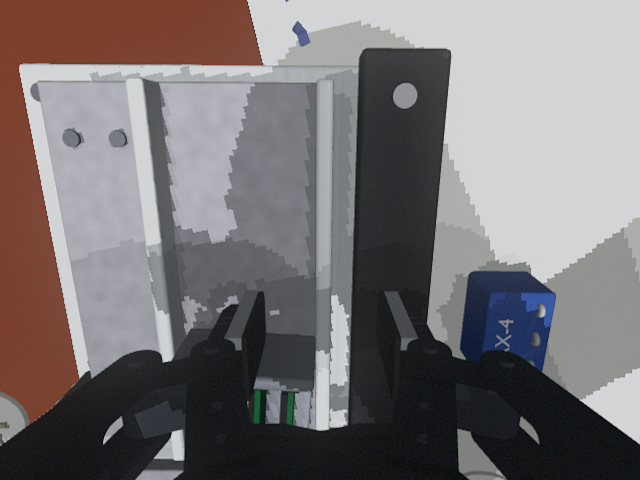

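```bash
python3 - <<'E'
from h import *
p,d,m=load("wrist",5);C=ch(pts(m,d))
# rear face points
s=(abs(C[...,0])<28)&(C[...,2]>50)&(C[...,2]<72)&(C[...,1]>-80)&(C[...,1]<-55)&(np.abs(p.astype(int).max(-1)-p.min(-1))<25)
q=C[s];print(len(q),q.min(0),q.max(0))
f=np.polyfit(q[:,0],q[:,1],1);r=q[:,1]-np.polyval(f,q[:,0]);k=abs(r)<2;f=np.polyfit(q[k,0],q[k,1],1);print("rear y=",f,"yaw deg",np.degrees(np.arctan(f[0])),r[k].std())
# front wall top from top view
p,d,m=load("top",5);C=ch(pts(m,d))
s=(C[...,2]>68)&(C[...,2]<80)&(C[...,1]>-12)&(C[...,1]<22)&(abs(C[...,0])<32)
v,u=np.where(s);print(len(u),C[s].min(0),C[s].max(0),u.min(),u.max(),v.min(),v.max())
g=cv2.cvtColor(p[205:245,305:345],cv2.COLOR_RGB2BGR)
cv2.imwrite("pics/t5b.png",cv2.resize(g,(600,600),interpolation=cv2.INTER_CUBIC))
p,d,m=load("scene",5);cv2.imwrite("pics/s5b.png",cv2.resize(p[215:275,320:380,::-1],(600,600),interpolation=cv2.INTER_CUBIC))
cv2.imwrite("pics/w5b.png",cv2.resize(load("wrist",5)[0][300:440,160:350,::-1],(760,560),interpolation=cv2.INTER_CUBIC))
E
```

```text
2702 [-27.64615318 -79.99495346  50.001524  ] [ 25.3879116  -55.03643668  71.98921124]
rear y= [ -0.07169728 -67.62015   ] yaw deg -4.100933994962989 0.4866483752028287
119 [ -8.90564386 -11.49336544  68.31692916] [28.79872479 13.13397808 78.5802395 ] 316 334 217 239
```

View pics/t5b.png

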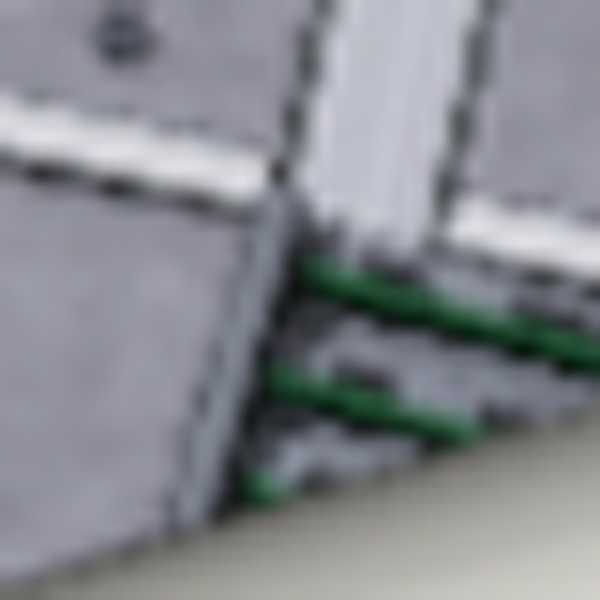

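View pics/s5b.png

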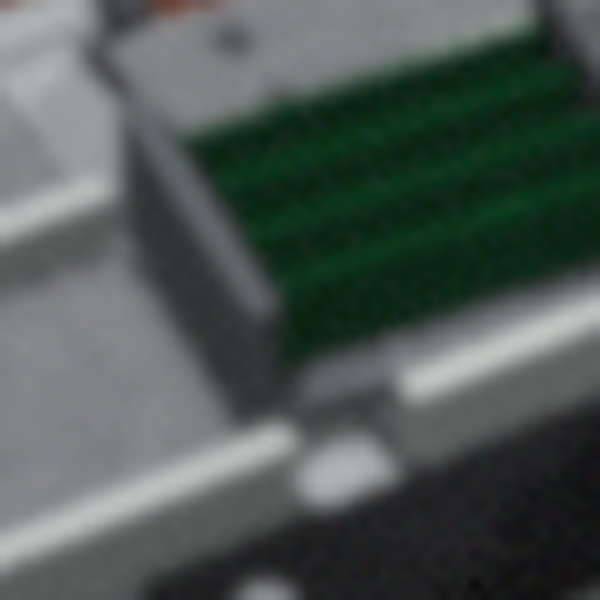

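View pics/w5b.png

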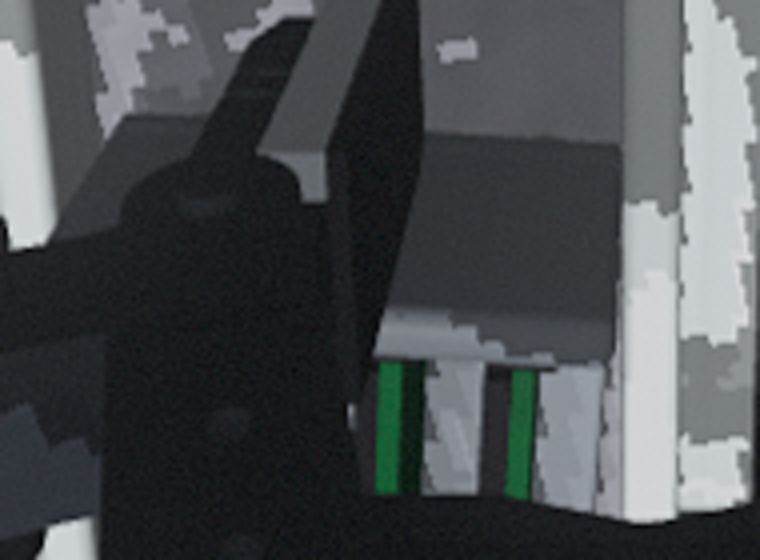

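The rack is yawed about 3-4° clockwise, and its far front corner is caught on the far wall's end at chute y = 10. I'll move the pushing finger to the far side, at x of about +14, and keep the pedal pressed. Then I'll drag and push to straighten the rack.

>>> {"method": "servo_tool", "body": {
  "rows": [
    {"turn":0,"fingers":4.4,"x":0.3,"y":0,"z":0.05},
    {"turn":0,"fingers":4.8,"x":0.1,"y":-0.2,"z":0.05},
    {"turn":0,"fingers":5.2,"x":0,"y":-0.2,"z":0.05},
    {"turn":0,"fingers":5.6,"x":0,"y":-0.2,"z":0.05},
    {"turn":0,"fingers":5.8,"x":0,"y":-0.1,"z":0},
    {"turn":0,"fingers":5.8,"x":0,"y":0,"z":0}
  ]
}}

```text
clock: 7.53
position: [565.2, -2.2, 45.7]
ee_rot: [-0.629, 0.778, 0.0, 0.0]
contact_force: [0.3, 2.0, 3.2]
gripper_width: 58.3
```

```bash
cat > chk.py <<'E'
import sys
from h import *
k=sys.argv[1]
p,d,m=load("wrist",k);C=ch(pts(m,d))
s=(p.max(-1)<45)&(C[...,0]<-46)&(C[...,0]>-70)&(C[...,2]>35)&(C[...,2]<65)&(C[...,1]>-172)
print("pedal z",np.median(C[s][:,2]))
T=ch(np.load("pos.npy"));print("tcp",T.round(1))
s=(abs(C[...,0])<27)&(C[...,2]>50)&(C[...,2]<72)&(C[...,1]>T[1]+3)&(C[...,1]<T[1]+26)&(np.abs(p.astype(int).max(-1)-p.min(-1))<25)
q=C[s];f=np.polyfit(q[:,0],q[:,1],1)
for _ in range(4):
    r=q[:,1]-np.polyval(f,q[:,0]);kk=abs(r-np.median(r))<2;f=np.polyfit(q[kk,0],q[kk,1],1)
print("rear",f,"yaw",np.degrees(np.arctan(f[0])),kk.sum(),q[kk].min(0),q[kk].max(0))
s=(C[...,2]>47)&(C[...,2]<66)&(abs(C[...,1]-T[1])<10)&(p.max(-1)<60)&(abs(C[...,0])<28);print("finger x",C[s].min(0),C[s].max(0)) if s.any() else 0
E
sed -i "s/^for n in/np.save('pos.npy',s['position'])\nfor n in/" shot.py
python3 shot.py wrist 6; python3 chk.py 6
```

```text
7.5333 [565.22819695  -2.19865778  45.6802053 ] [-6.28621366e-01  7.77711470e-01  5.69549324e-05  2.11139630e-04] [0.33567766 2.03804035 3.19088418] 58.251322840064724 [ 2.82586730e-01  4.85557693e-01 -3.64057196e-01 -4.06647644e-04
 -7.20836138e-01 -4.93519052e-01]
pedal z 50.537429653896154
tcp [-22.  -83.1  45.7]
rear [ -0.07327244 -67.60290769] yaw -4.1907123094426275 3404 [-26.93516599 -69.27785032  50.01347528] [  9.05780485 -63.7915175   71.99066765]
finger x [  7.40606765 -93.03671608  49.67384709] [ 21.38165661 -73.09270183  65.99780266]
```

View pics/wrist6.png

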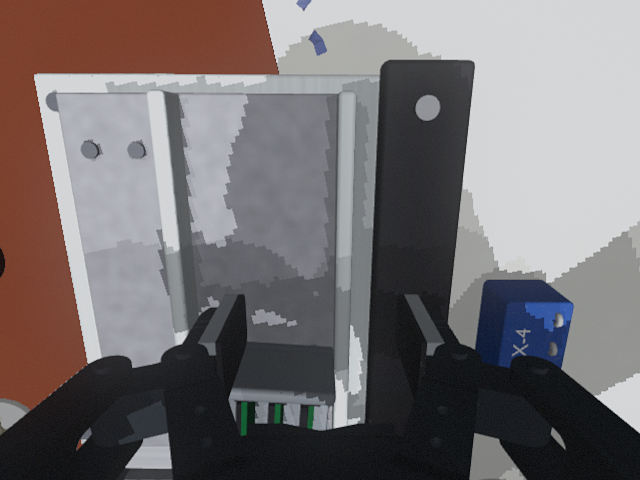

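>>> {"method": "servo_tool", "body": {
  "rows": [
    {"turn":0,"fingers":5.8,"x":-0.2,"y":0.2,"z":0},
    {"turn":0,"fingers":5.8,"x":-0.2,"y":0.1,"z":0},
    {"turn":0,"fingers":5.8,"x":-0.15,"y":0,"z":0},
    {"turn":0,"fingers":5.8,"x":0,"y":-0.2,"z":0},
    {"turn":0,"fingers":5.8,"x":-0.05,"y":-0.2,"z":0},
    {"turn":0,"fingers":5.8,"x":-0.05,"y":-0.2,"z":0}
  ]
}}

```text
clock: 8.08
position: [564.7, 1.6, 45.1]
ee_rot: [-0.628, 0.778, 0.002, -0.005]
contact_force: [-7.7, -5.2, 7.8]
gripper_width: 58.0
```

```bash
python3 shot.py wrist 7; python3 chk.py 7
```

```text
8.0833 [564.66424885   1.55459933  45.09076111] [-0.62789274  0.77828233  0.0022001  -0.00474104] [-7.69871922 -5.2302666   7.75610572] 57.98033737578188 [ 2.89413817e-01  4.89718231e-01 -3.58006602e-01 -7.02997048e-04
 -7.33514359e-01 -5.01977980e-01]
pedal z 50.245270625598636
tcp [-23.4 -79.5  45.1]
rear [ -0.07339422 -67.62270824] yaw -4.197652864845802 3162 [-26.95153453 -70.05455905  50.00612374] [  7.09357346 -63.80551951  71.98812598]
finger x [  6.18651    -89.50234697  48.57801341] [ 20.4173246  -69.57108433  65.98195218]
```

>>> {"method": "servo_tool", "body": {
  "rows": [
    {"turn":0,"fingers":5.8,"x":0,"y":-0.2,"z":-0.05},
    {"turn":0,"fingers":5.8,"x":-0.05,"y":-0.2,"z":0},
    {"turn":0,"fingers":5.8,"x":-0.05,"y":-0.2,"z":0},
    {"turn":0,"fingers":5.8,"x":0,"y":-0.2,"z":0},
    {"turn":0,"fingers":5.8,"x":0,"y":-0.1,"z":0}
  ]
}}

```text
clock: 8.55
position: [573.5, 0.4, 44.9]
ee_rot: [-0.628, 0.778, 0.002, -0.005]
contact_force: [-3.6, -2.5, 3.6]
gripper_width: 58.0
```

```bash
python3 shot.py wrist 8; python3 chk.py 8
```

```text
8.55 [5.73481477e+02 4.28210509e-01 4.49246692e+01] [-0.62786153  0.77830725  0.00229754 -0.00473725] [-3.5516493  -2.5026482   3.61376026] 58.040168562971765 [ 0.28281739  0.50149624 -0.33548819 -0.00086335 -0.74432587 -0.49534799]
pedal z 50.188421911789334
tcp [-14.5 -78.8  44.9]
rear [ 1.83320482e-03 -6.75782986e+01] yaw 0.10503478162247246 3681 [-26.98424126 -69.61816854  50.00262599] [ 15.80687379 -65.68027416  71.98770382]
finger x [-18.57085309 -88.67730783  49.12230869] [ 27.98520458 -68.78824963  65.94422868]
```

The rack is straight now (yaw 0.1°). I'll retreat, re-centre the pushing finger at x of about +8, and push gently.

>>> {"method": "servo_tool", "body": {
  "rows": [
    {"turn":0,"fingers":5.8,"x":0.3,"y":0,"z":0},
    {"turn":0,"fingers":5.6,"x":0.2,"y":0.3,"z":0},
    {"turn":0,"fingers":5.3,"x":0,"y":0.3,"z":0},
    {"turn":0,"fingers":5.1,"x":0,"y":0.3,"z":0},
    {"turn":0,"fingers":5.1,"x":0,"y":0.2,"z":0},
    {"turn":0,"fingers":5.1,"x":0,"y":0,"z":0}
  ]
}}

```text
clock: 9.1
position: [567.2, 0.2, 47.0]
ee_rot: [-0.629, 0.777, -0.001, 0.001]
contact_force: [2.9, 1.0, 2.9]
gripper_width: 51.1
```

```bash
python3 shot.py wrist 9; python3 chk.py 9
```

```text
9.1 [5.67243255e+02 2.40527218e-01 4.69665223e+01] [-6.28956561e-01  7.77439101e-01 -6.69716942e-04  1.28068706e-03] [2.93205613 0.99691036 2.92381702] 51.09273145624181 [ 2.86141869e-01  4.85357590e-01 -3.60141879e-01  3.83143740e-04
 -7.22417563e-01 -4.96802908e-01]
pedal z 50.39480068480998
tcp [-20.6 -80.3  47. ]
rear [ 1.37645012e-03 -6.73445952e+01] yaw 0.07886473291887004 2621 [-26.9940366  -69.38273049  50.00314735] [  6.22976789 -65.44309582  71.99644682]
finger x [  5.36797324 -89.99634028  49.85016088] [ 19.08207319 -70.30878019  65.97444914]
```

>>> {"method": "servo_tool", "body": {
  "rows": [
    {"turn":0,"fingers":5.1,"x":0,"y":0.2,"z":0},
    {"turn":0,"fingers":5.1,"x":0,"y":0.2,"z":0},
    {"turn":0,"fingers":5.1,"x":0,"y":0,"z":0},
    {"turn":0,"fingers":5.1,"x":-0.2,"y":0,"z":0},
    {"turn":0,"fingers":5.1,"x":-0.2,"y":0,"z":0},
    {"turn":0,"fingers":5.1,"x":-0.2,"y":0,"z":0},
    {"turn":0,"fingers":5.1,"x":-0.2,"y":0,"z":0}
  ]
}}

```text
clock: 9.73
position: [562.2, 7.1, 45.9]
ee_rot: [-0.628, 0.778, 0.001, -0.003]
contact_force: [-1.4, -6.0, 6.3]
gripper_width: 51.0
```

```bash
python3 shot.py wrist 10; python3 chk.py 10
```

```text
9.7333 [562.19261637   7.13438935  45.9125547 ] [-6.28470696e-01  7.77828797e-01  6.96835133e-04 -2.54204337e-03] [-1.40653338 -6.02960626  6.25128301] 50.96106674587652 [ 0.30120569  0.48331263 -0.36809191  0.00087962 -0.72463129 -0.51348546]
pedal z 49.47379426554366
tcp [-27.  -74.6  45.9]
rear [-1.68024915e-02 -6.33603349e+01] yaw -0.9626212633861085 2142 [-26.72410073 -65.22631839  50.02137236] [ 26.92256692 -61.06464303  71.99907393]
finger x [ -0.91008402 -84.57665329  48.96853171] [ 13.16704969 -64.8765464   65.97616043]
```

>>> {"method": "servo_tool", "body": {
  "rows": [
    {"turn":0,"fingers":5.1,"x":-0.3,"y":-0.05,"z":0},
    {"turn":0,"fingers":5.1,"x":-0.3,"y":-0.05,"z":0},
    {"turn":0,"fingers":5.1,"x":-0.3,"y":0,"z":0},
    {"turn":0,"fingers":5.1,"x":-0.3,"y":0,"z":0},
    {"turn":0,"fingers":5.1,"x":-0.3,"y":0,"z":0},
    {"turn":0,"fingers":5.1,"x":-0.3,"y":0,"z":0}
  ]
}}

```text
clock: 10.28
position: [566.3, 24.2, 45.8]
ee_rot: [-0.628, 0.778, 0.001, -0.003]
contact_force: [-1.8, -5.9, 5.6]
gripper_width: 50.8
```

```bash
python3 shot.py wrist 11; python3 chk.py 11
```

```text
10.2833 [566.33019776  24.23271196  45.75791084] [-0.62832809  0.77794128  0.00094373 -0.00320627] [-1.75870326 -5.89784261  5.5754973 ] 50.802347407762795 [ 3.28782081e-01  4.90103340e-01 -3.55343544e-01  6.43316445e-04
 -7.32020271e-01 -5.41244895e-01]
pedal z 49.37707915939882
tcp [-26.5 -57.   45.8]
rear [-1.66444383e-02 -4.57778825e+01] yaw -0.9535680158764377 2155 [-26.97066273 -47.74684669  50.00079922] [ 26.85346537 -43.42021593  71.99500829]
finger x [ -0.39071959 -66.97512641  48.480279  ] [ 27.29507671 -47.00063731  65.97769316]
```

>>> {"method": "servo_tool", "body": {
  "rows": [
    {"turn":0,"fingers":5.1,"x":-0.35,"y":0,"z":0},
    {"turn":0,"fingers":5.1,"x":-0.35,"y":0,"z":0},
    {"turn":0,"fingers":5.1,"x":-0.35,"y":0,"z":0},
    {"turn":0,"fingers":5.1,"x":-0.35,"y":0,"z":0},
    {"turn":0,"fingers":5.1,"x":-0.35,"y":0,"z":0},
    {"turn":0,"fingers":5.1,"x":-0.35,"y":0,"z":0},
    {"turn":0,"fingers":5.1,"x":-0.35,"y":0,"z":0}
  ]
}}

```text
clock: 10.92
position: [571.6, 48.2, 45.7]
ee_rot: [-0.628, 0.778, 0.001, -0.003]
contact_force: [-1.3, -5.6, 6.0]
gripper_width: 50.9
```

>>> {"method": "servo_tool", "body": {
  "rows": [
    {"turn":0,"fingers":5.1,"x":-0.35,"y":0,"z":0},
    {"turn":0,"fingers":5.1,"x":-0.35,"y":0,"z":0},
    {"turn":0,"fingers":5.1,"x":-0.35,"y":0,"z":0},
    {"turn":0,"fingers":5.1,"x":-0.35,"y":0,"z":0},
    {"turn":0,"fingers":5.1,"x":-0.35,"y":0,"z":0},
    {"turn":0,"fingers":5.1,"x":-0.35,"y":0,"z":0}
  ]
}}

```text
clock: 11.42
position: [576.1, 68.7, 45.8]
ee_rot: [-0.628, 0.778, 0.001, -0.003]
contact_force: [-1.2, -4.9, 5.4]
gripper_width: 50.8
```

```bash
python3 shot.py wrist,scene 12; python3 chk.py 12
```

```text
11.4167 [576.13856291  68.74659445  45.75705664] [-6.28355709e-01  7.77919764e-01  7.01226430e-04 -3.07425148e-03] [-1.21262145 -4.88270685  5.4192921 ] 50.77127021222217 [ 3.97970224e-01  5.07477980e-01 -3.21307169e-01  5.29985787e-04
 -7.48307363e-01 -6.10272616e-01]
pedal z 49.26872881792063
tcp [-26.3 -11.4  45.8]
rear [-0.0171392 -0.212258 ] yaw -0.9819074325795777 2119 [-22.00946774  -2.22371552  50.0074532 ] [26.63707233  2.09886474 71.97900379]
finger x [ -0.26643804 -21.40705216  48.51821308] [13.85782967 -1.48335943 65.99746648]
```

View pics/scene12.png

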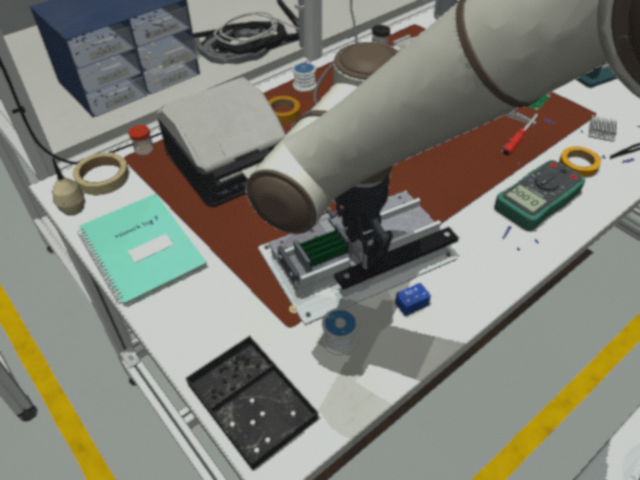

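>>> {"method": "servo_tool", "body": {
  "rows": [
    {"turn":0,"fingers":5.1,"x":-0.3,"y":0,"z":0},
    {"turn":0,"fingers":5.1,"x":-0.3,"y":0,"z":0},
    {"turn":0,"fingers":5.1,"x":-0.3,"y":0,"z":0},
    {"turn":0,"fingers":5.1,"x":-0.3,"y":0,"z":0},
    {"turn":0,"fingers":5.1,"x":-0.2,"y":0,"z":0}
  ]
}}

```text
clock: 11.93
position: [579.1, 82.5, 45.7]
ee_rot: [-0.628, 0.778, 0.001, -0.003]
contact_force: [-1.5, -4.8, 5.3]
gripper_width: 51.1
```

>>> {"method": "servo_tool", "body": {
  "rows": [
    {"turn":0,"fingers":5.1,"x":-0.2,"y":0,"z":0},
    {"turn":0,"fingers":5.1,"x":-0.2,"y":0,"z":0},
    {"turn":0,"fingers":5.1,"x":-0.2,"y":0,"z":0}
  ]
}}

```text
clock: 12.18
position: [580.0, 87.0, 45.7]
ee_rot: [-0.628, 0.778, 0.0, -0.004]
contact_force: [1.1, -15.9, 6.9]
gripper_width: 51.1
```

```bash
python3 shot.py wrist,scene 13; python3 chk.py 13; python3 - <<'E'
from h import *
p,d,m=load("scene",13);a=cv2.resize(p[200:320,255:395],(780,600),interpolation=cv2.INTER_CUBIC);cv2.imwrite("pics/c13.png",a[:,:,::-1])
E
```

```text
12.1833 [580.00203797  87.02241647  45.71372647] [-6.28201777e-01  7.78038489e-01  3.13413957e-04 -4.30573511e-03] [  1.10485951 -15.88270218   6.92034097] 51.115595375494266 [ 0.42570167  0.51647683 -0.30443743  0.00225852 -0.75837676 -0.63964941]
pedal z 49.28306365309885
tcp [-26.3   7.3  45.7]
rear [-0.01831147 18.30847126] yaw -1.0490524963867762 2152 [-26.79888731  16.31579145  50.00316066] [26.97047495 20.63581309 71.99859863]
finger x [-0.2773383  -2.69534545 48.34288534] [13.48723615 17.25364044 65.99769693]
```

View pics/c13.png

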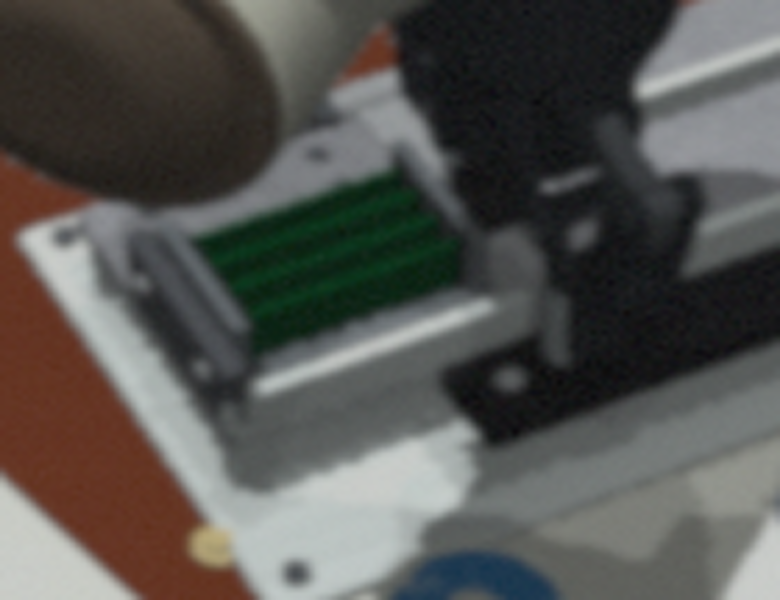

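The rack is home: rear at y = 18.3 and the force rose to 16 N on the stop. I'll back off with the pedal still held, then lift straight up.

>>> {"method": "servo_tool", "body": {
  "rows": [
    {"turn":0,"fingers":5.1,"x":0.4,"y":0,"z":0},
    {"turn":0,"fingers":5.1,"x":0.5,"y":0,"z":0},
    {"turn":0,"fingers":5.1,"x":0.5,"y":0,"z":0},
    {"turn":0,"fingers":5.1,"x":0,"y":0,"z":-0.5},
    {"turn":0,"fingers":5.1,"x":0,"y":0,"z":-1},
    {"turn":0,"fingers":5.1,"x":0,"y":0,"z":-1},
    {"turn":0,"fingers":5.1,"x":0,"y":0,"z":-1.5},
    {"turn":0,"fingers":5.1,"x":0,"y":0,"z":-2.5},
    {"turn":0,"fingers":5.1,"x":0,"y":0,"z":-3},
    {"turn":0,"fingers":5.1,"x":0,"y":0,"z":-3}
  ]
}}

```text
clock: 13.12
position: [578.1, 75.9, 172.2]
ee_rot: [-0.629, 0.778, 0.001, -0.002]
contact_force: [-0.1, 0.8, -0.6]
gripper_width: 50.9
```

>>> {"method": "servo_tool", "body": {
  "rows": [
    {"turn":0,"fingers":5.1,"x":3,"y":0,"z":-2},
    {"turn":0,"fingers":5.1,"x":3,"y":0,"z":-1},
    {"turn":0,"fingers":5.1,"x":3,"y":0,"z":0},
    {"turn":0,"fingers":5.1,"x":3,"y":0,"z":0},
    {"turn":0,"fingers":5.1,"x":3,"y":0,"z":0},
    {"turn":0,"fingers":5.1,"x":3,"y":0,"z":0},
    {"turn":0,"fingers":5.1,"x":3,"y":0,"z":0},
    {"turn":0,"fingers":5.1,"x":3,"y":0,"z":0},
    {"turn":0,"fingers":5.1,"x":0,"y":0,"z":0},
    {"turn":0,"fingers":5.1,"x":0,"y":0,"z":0}
  ]
}}

```text
clock: 13.95
position: [528.1, -159.6, 201.4]
ee_rot: [-0.628, 0.779, 0.001, -0.0]
contact_force: [0.1, 0.2, -0.3]
gripper_width: 51.0
```

```bash
python3 shot.py wrist,scene,top 14; python3 - <<'E'
from h import *
p,d,m=load("scene",14);a=cv2.resize(p[180:340,250:430],(420,400));
q,_,_=load("top",14);b=cv2.resize(q[160:330,235:415],(380,400));cv2.imwrite("pics/c14.png",np.hstack([a,b])[:,:,::-1])
C=ch(pts(m,d));s=(abs(C[...,0])<22)&(abs(C[...,1])<5)&(C[...,2]>20)&(C[...,2]<75);print("gate",s.sum(),np.median(C[s],0))
# bystanders move between scene0 and now
for n in("top","scene"):
  for nm,f in(("blue",lambda h:(h[...,0]>100)&(h[...,0]<125)&(h[...,1]>120)),("red",lambda h:((h[...,0]<5)|(h[...,0]>176))&(h[...,1]>170)&(h[...,2]>150))):
    o=[]
    for k in(0,14):
        p,d,m=load(n,k);C=ch(pts(m,d));h=cv2.cvtColor(p,cv2.COLOR_RGB2HSV)
        s=f(h)&(abs(C[...,0])<150)&(abs(C[...,1])<170)
        nb,l,st,c=cv2.connectedComponentsWithStats(s.astype(np.uint8));o.append([(st[i,4],*c[i].round(1)) for i in range(1,nb) if st[i,4]>40])
    print(n,nm,o)
E
```

```text
13.95 [ 528.07555943 -159.55383948  201.35359805] [-6.27568243e-01  7.78561070e-01  7.50566345e-04 -4.44675092e-04] [ 0.0631928   0.24287471 -0.28351375] 51.033745916105865 [ 1.21742798e-04  2.85542707e-01 -2.17848767e-01 -6.96666466e-04
 -1.06903936e+00 -2.13730149e-01]
gate 100 [-3.66941565e-02  4.22610742e-01  5.39967969e+01]
top blue [[(np.int32(483), np.float64(260.7), np.float64(302.5)), (np.int32(468), np.float64(340.5), np.float64(315.6))], [(np.int32(488), np.float64(260.7), np.float64(302.5)), (np.int32(116), np.float64(330.6), np.float64(316.3))]]
top red [[(np.int32(151), np.float64(335.3), np.float64(150.6))], [(np.int32(144), np.float64(335.6), np.float64(150.7))]]
scene blue [[(np.int32(602), np.float64(412.4), np.float64(299.0)), (np.int32(460), np.float64(340.3), np.float64(322.7))], [(np.int32(578), np.float64(412.2), np.float64(299.5)), (np.int32(457), np.float64(340.3), np.float64(322.7))]]
scene red [[], []]
```

View pics/c14.png

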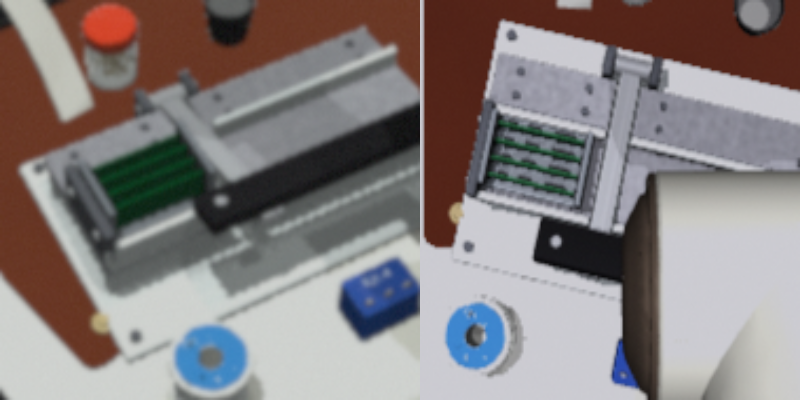

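View pics/wrist14.png

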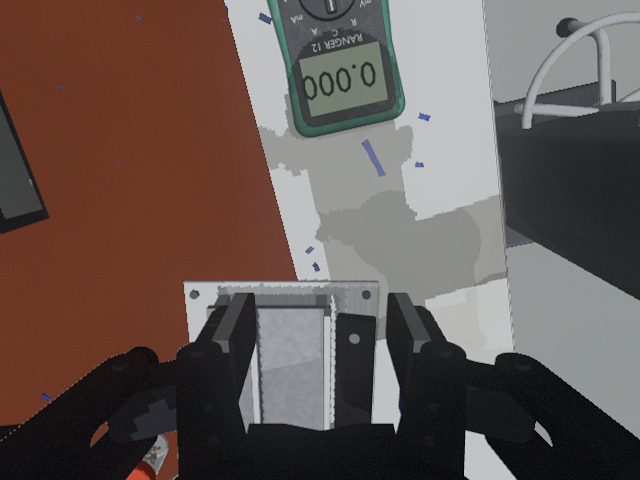

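```bash
python3 - <<'E'
from h import *
p,d,m=load("top",14);cv2.imwrite("pics/t14.png",cv2.resize(p[195:260,248:333,::-1],(765,585),interpolation=cv2.INTER_CUBIC))
E
```

```text
(no output)
```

View pics/t14.png

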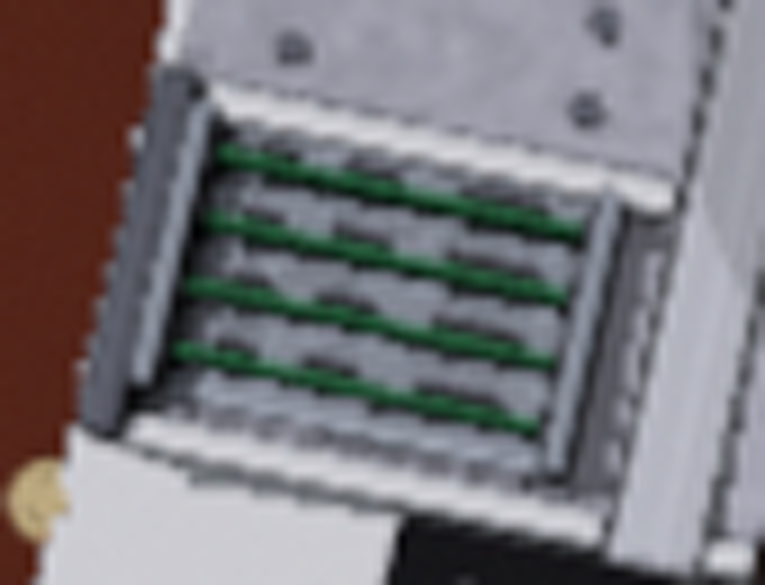

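The rack sits tight against the stop (pixels about 135-215 at left), the shut gate bar is behind it with a gap, and the hand is clear.

```bash
python3 -c "
from bench import arm
print(arm.job_done())"
```

```text
the job is handed in; nothing more can be done
None
```

The rack is home against the end stop, the gate has sprung shut behind it, and the job is handed in at about 14 s of the 35 s allowed. `arm.job_done()` reports no verdict, so what follows is from my own last checks.

**How it went:** One finger held the pedal down at about 49–50 mm, so the gate stayed open, while the other pushed the rack. About 26 mm into the push the rack yawed clockwise and caught its far front corner on the wall's end just past the gate. The force peaked at about 55 N at that point. I backed off with the pedal still held, straightened the rack by dragging its rear sideways (yaw from about 4° to 0.1°), and pushed it through to the stop.

**Last checks:**
- **Rack:** its rear was at chute y ≈ 18.3 mm (18 mm is home), with about 1° of yaw. That was measured just before letting go, and the final top picture shows it still tight against the stop.
- **Gate:** shut, with the bar at 54.0 mm mid-lane against 53.8 mm at the start.
- **Hand:** away from everything, with contact force near zero.
- **Spool and module:** unmoved, within 0.5 pixel in the scene camera. The arm partly hid the module from the top camera, so that reading did not match.
- **Jar:** unmoved in the top view, but my red mask found nothing in the scene view.
- **Loupe:** I did not measure it. In the pictures it looks in place.

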